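Park the hand lens in its slotted stand

ROBOT

A 6-joint arm with a two-finger parallel gripper is mounted at the origin on a cart in front of the work surface, level with it; the furniture and walls round the work are solid. World frame = base frame: x ahead of the robot, y to its left, z up, the work surface at z = 0. Lengths are in m, angles in degrees, forces in N, time in s.
With the tool pointing down it reaches from about 0.275 to 0.725 m from the base axis. Payload 5.6 kg.
Tool frame: the origin (TCP) lies at the very end of the fingers, on their centre line; the grasp point (between the pads) lies env.grasp_offset behind it (env.grasp_offset is the distance from the TCP to the grasp point, in m); z points along the fingers, x is the direction in which the jaws open and shut, and the axes are right-handed (so a half turn about z gives the same grasp; the last joint's range is limited). The gripper opens to 85 mm and grips with 20 to 120 N. Pads are 22 mm wide; open, the fingers measure 114 mm over their backs; the gripper's body (76 mm by 85 mm) begins 54 mm behind the grasp point. The pads swing forward as they close: fully open they stand 13 mm farther back than shut.
Start: joints at [-57.204, 14.616, 6.199, 0, -81.583, -16.306], TCP at [0.156, -0.527, 0.231] pointing down, gripper open.
Joint ranges: [-168.99, 168.99], [-69.2, 112.95], [-62.41, 85.93], [-164.36, 98.24], [-168.68, -3.75], [-174.98, 174.98]. Speed limits (degrees/s): [147.25, 147.25, 180, 180, 180, 180].

INTERFACE

Orientations are given as [roll, pitch, yaw] about the fixed x, y, z axes, in that order (R = Rz(yaw) Ry(pitch) Rx(roll)).
In Python, from cell import env, vision, ticket, spotter gives the robot as it stands.
- The arm moves only by the shell command python3 -m handwheel 'ROWS'. ROWS is JSON, a list that holds one entry, the list of rows, each a list of 7 numbers: the shift along the tool's x, y, z in mm, then the turn, a rotation vector about the tool's x, y, z in degrees, then the finger opening in mm, from 0 to 85.4. A call has 1 to 5 rows; each row is the pose to reach, as a shift and turn from the pose measured when the call began, along the tool's axes at that moment; what a row does not reach only later rows make up. A row lasts 1/8 s, in which the tool goes at most 62.5 mm and 10.7 degrees, less where a joint would pass 70% of its speed; a pose out of reach is approached as far as the arm can. A call with a gripper value outside its range is refused whole. The fingers move at their own pace and stop on an object; the grip force is fixed at half the most. Time passes only in rows, so rows that repeat a pose let the fingers close. It gives the time, the measured TCP pose, the force and the opening at its end, in the units of the state.
- env.observe(): the state, without advancing time (a new reading comes with each control period).
- vision.camera(name): name is "side" or "top"; returns a dict with "color" (384x512x3 uint8, blue, green, red), "fx", "fy", "cx", "cy" (pixels), "extrinsics" (4x4, takes a point from camera to world coordinates). Camera axes: x right, y down, z forward; pixel columns grow to the right and rows downward; lengths in m; the calibration is good to about 2 mm. A picture is of the moment at which its call begins. There is no depth.
- ticket.finish_job(): hands the job in, once; it reports no verdict.
Trained networks look in the newest picture that a camera, given by its name, has taken for a name from the list of things; names that differ only in an ending like _2 or _b are one class to them, and where a whole thing is asked for, a point or a joint stands for the part that bears it (a point fixed in the world has none). Each returns a list of dicts, best first, with "conf" (0 to 1); they miss things now and then, are a little off and sometimes report something else, mostly with a low value. They report only what shows in the picture. A call takes as long as a camera call. They do not tell look-alikes from the thing itself.
- spotter.recognise(camera, name): "position" ([x, y, z] in m, in world coordinates, good to about 4 mm: the middle of the surface that is visible of it).
- spotter.outline_of(camera, name): "mask" (384x512 bool, what is visible of it).
- spotter.tip_of(camera, name): "position" ([x, y, z] in m, in world coordinates, good to about 4 mm: a listed point, or the origin of a listed thing).
The state is a dict: "clock": time; "joints": joint angles; "qd": joint speeds; "joint_torque": joint torques, N m; "tool_pos": TCP position; "tool_rot": TCP orientation; "force": force on the tool from outside, world axes, zero at the start; "torque": the same for the moment, N m; "opening": opening from 0.0 (shut) to 1.0 (fully open).
Only numpy, scipy, OpenCV 4.12 (cv2) and the standard library are available. Lean on these libraries where they do the work, as an engineer would, in place of code of your own. Each camera call takes 0.05 s, during which the arm holds its last target.

TASK

Put the hand lens away in its stand: take it out of the pot, lower it handle first down through the stand's collar, turn it under light pressure until its rim drops into the slot across the collar, then press it gently home past the spring cheeks until the rim sits fully on the bottom of the slot, and let go. Never force it, and leave everything else where it is.

Things in the scene. Friction and masses are not known exactly. Their poses are not given: they have to be found in the camera images.
- magnifier: Hand lens, 90 to 140 g, 201 mm long: round lens 93 mm across, 15 mm thick (flat faces), on a black handle 15 mm in diameter. It stands handle down in the pot, leaning 17 degrees in the lens plane. x runs along the handle to its end, y across the lens, z through the thickness. Origin 7.5 mm beside the mid plane, 100 mm from the handle's end; the rim's point nearest the handle is at x = -7 mm.
- lens_centre (a point): Centre of the lens, in its mid plane; the rim is 46.5 mm all round it. Axes as the hand lens. Over point slot_centre it stands 56 to 57 mm high while the rim lies across the jaw tops (slot missed), 53 to 54 mm when the rim has dropped in on to the sprung cheeks, 44 mm when fully home.
- handle_end (a point): Centre of the free end of the handle, 154 mm from the lens centre along the handle. Axes as the hand lens.
- lens_stand: Fixed stand: grey base plate 115 x 130 x 12 mm, steel upright 158 mm tall standing 62 mm behind (+x) the axis of a vertical aluminium collar on an arm. Origin on the table straight below that axis, z up. The collar's bore is 19 mm in diameter and 45 mm long, widening like a funnel to 27 mm at the mouth; above the mouth two jaws form the slot for the rim.
- slot_centre (a point): On the collar's axis at the bottom of the slot (mouth of the funnel), 134 mm above the table; axes of the stand. The slot is 17 mm wide (21.5 at the bore), 44 mm long, 12 mm deep. The collar is clamped tight at an unknown angle up to 0.65 rad either way about the vertical, not measured: look or feel for it. At 0 the slot runs along the stand's y axis. Either lens face may look either way.
- slot_top (a point): On the collar's axis between the jaw tops, 146 mm above the table; axes of the stand. Turned to within about 0.1 rad of the slot the rim begins to sink in; within 0.05 rad it is down 3 mm, on two sprung steel cheeks 5 mm below the jaw tops. Pressing it on past them takes about 5 to 10 N when it lies square in the slot (held askew it wedges); they then pinch it and it stays.
- tool_pot: Fixed round blue ceramic pot, 48 mm outside, 38 mm inside, 85 mm tall, inner floor 8 mm up, in which the hand lens leans. Origin at the centre of its underside.
- glue_stick: Loose yellow glue stick with a green cap, standing, 26 mm in diameter and 84 mm tall; a bystander. Origin at the centre of its underside.
- weight_100g: Loose brass weight with a knob, 22 mm in diameter and 30 mm tall; a bystander. Origin at the centre of its underside.
There are look-alikes about, which are no part of the job. There is more than one size of the magnifier; the job needs the larger.

How it is judged:
By the outcome, as a careful person would: the job done as asked, in the order asked, and still so for the second after the job is handed in, with the robot touching nothing.
It also fails if it takes over 72 s, if anything falls off the work surface, if the arm or the gripper's body presses on something with over 40 N, if the wrist force passes 120 N, or if a joint passes its speed limit or range.

## Working session

There is one attempt and no reset: what is moved stays moved. The work goes in short steps, Python scripts to look and compute and a shell command to move; the robot and the scene stay as the last step left them, time stands still between calls to the robot, and variables do not carry over. Pictures are saved under pics/ and viewed, and the job is handed in when it is done.

```bash
ls; mkdir -p pics
python3 - <<'E'
from cell import env, vision, ticket, spotter
import cv2
print(env.observe(), env.grasp_offset)
for c in ("side","top"):
    d=vision.camera(c); cv2.imwrite(f"pics/{c}0.png",d["color"]); print(c,d["fx"],d["cx"],d["cy"],d["extrinsics"])
    for n in ("magnifier","lens_stand","tool_pot","glue_stick","weight_100g"):
        print(n,[(r["conf"],r["position"]) for r in spotter.recognise(c,n)])
    for n in ("lens_centre","handle_end","slot_centre","slot_top","tool_pot"):
        print(n,[(r["conf"],r["position"]) for r in spotter.tip_of(c,n)])
E
```

```text
pics
{'clock': 0.0, 'joints': array([-5.72039630e+01,  1.46524058e+01,  6.12819286e+00, -2.80068375e-02,
       -8.15836596e+01, -1.63068086e+01]), 'qd': array([-0.09019975,  0.01007306,  0.02563437,  0.01497649, -0.01875519,
       -0.04064035]), 'joint_torque': array([-8.30429485e-05, -3.86629343e+01,  2.37943465e+01,  5.36524281e+00,
       -6.04795438e-03, -2.51764749e-05]), 'tool_pos': array([ 0.15602034, -0.52686455,  0.23038243]), 'tool_rot': array([-1.79996294e+02, -1.11310954e-01,  1.06485100e+02]), 'force': array([0.68894456, 0.36184973, 0.73723466]), 'torque': array([0.07086234, 0.03627126, 0.0038661 ]), 'opening': 1.0039112163934611} 0.0187
side 401.54041535923614 257.0477606883006 188.00943482397136 [[-0.99541203 -0.0333922   0.08966525  0.43181192]
 [-0.09505825  0.45189494 -0.88699205  0.85241399]
 [-0.01090065 -0.89144597 -0.45299587  0.54105799]
 [ 0.          0.          0.          1.        ]]
magnifier [(0.78, [0.4441, 0.3494, 0.1794]), (0.7, [0.6872, 0.1956, 0.0186]), (0.63, [0.2981, 0.1274, 0.0089])]
lens_stand [(0.57, [0.4748, -0.2482, 0.011])]
tool_pot [(0.73
[... 740 characters left out ...]
0e+00  0.00000000e+00  1.00000000e+00]]
magnifier [(0.75, [0.2958, 0.1183, 0.0084]), (0.54, [0.4411, 0.2919, 0.1895])]
lens_stand [(0.7, [0.481, -0.247, 0.011]), (0.25, [0.3872, -0.0595, 0.0833])]
tool_pot [(0.64, [0.4443, 0.2729, 0.0632])]
glue_stick [(0.52, [0.3903, -0.0569, 0.0823])]
weight_100g [(0.56, [0.6885, 0.1825, 0.0166])]
lens_centre [(0.93, [0.2894, 0.1152, 0.0072]), (0.72, [0.4461, 0.3178, 0.1546])]
handle_end [(0.64, [0.3904, 0.1566, 0.0112]), (0.63, [0.4483, 0.2683, 0.0089]), (0.59, [0.4434, 0.2792, 0.0038])]
slot_centre [(0.71, [0.4588, -0.2586, 0.1308]), (0.37, [0.4466, 0.2713, 0.0119])]
slot_top [(0.89, [0.4581, -0.2576, 0.1471])]
tool_pot [(0.84, [0.4442, 0.2761, 0.0025])]
```

View pics/side0.png

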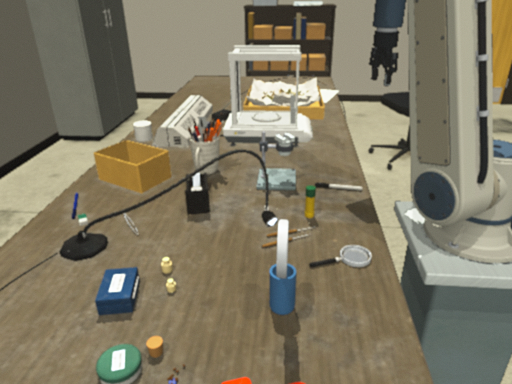

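View pics/top0.png

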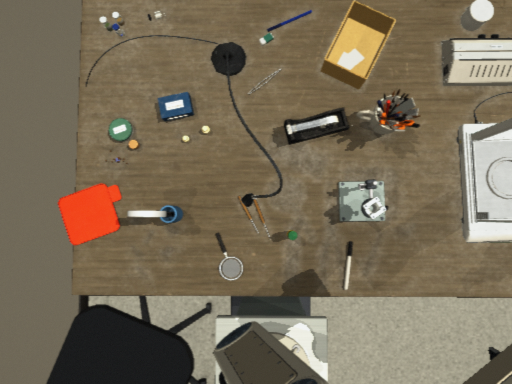

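Run:
```python
import cv2,numpy as np
s=cv2.imread("pics/side0.png");t=cv2.imread("pics/top0.png")
cv2.imwrite("pics/crop0.png",np.vstack([np.hstack([cv2.resize(s[165:300,190:310],(400,300)) ,cv2.resize(t[150:270,110:270],(400,300))]),np.hstack([cv2.resize(s[60:160,190:323],(400,300)),cv2.resize(t[135:225,310:430],(400,300))])]))
```

```text
(no output)
```

View crop.

View pics/crop0.png

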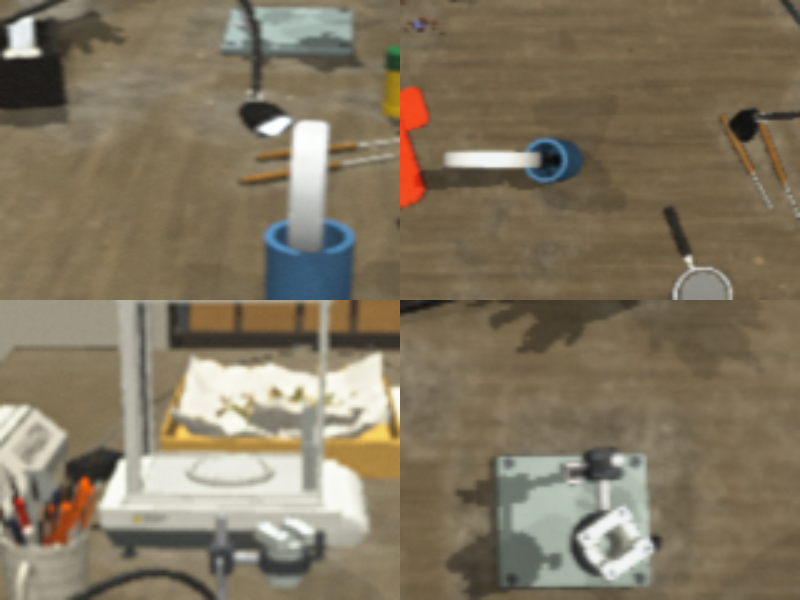

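Run:
```python
import cv2,numpy as np
s=cv2.imread("pics/side0.png");t=cv2.imread("pics/top0.png")
cv2.imwrite("pics/crop1.png",np.hstack([cv2.resize(s[110:230,225:325],(400,480),interpolation=cv2.INTER_CUBIC),cv2.resize(t[170:230,330:395],(390,480),interpolation=cv2.INTER_CUBIC)]))
```

```text
(no output)
```

View pics/crop1.png

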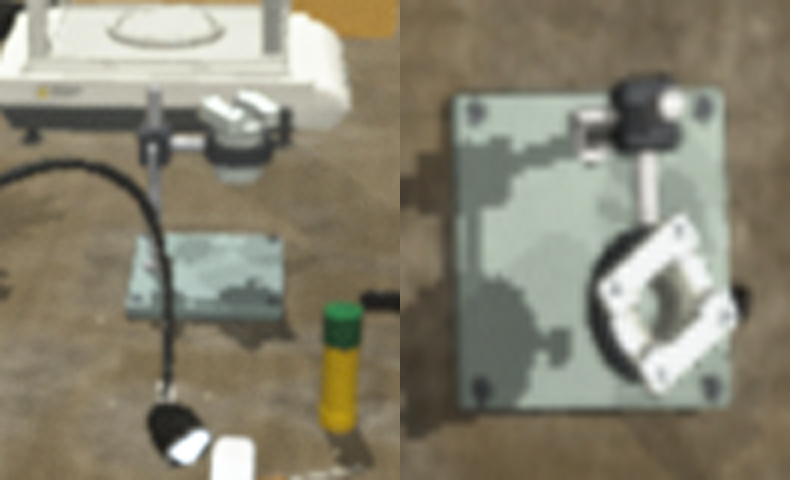

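```bash
cat > h.py <<'E'
from cell import env, vision, ticket, spotter
import cv2, numpy as np
from scipy.spatial.transform import Rotation as R
from scipy.optimize import minimize
def cam(c):
    d=vision.camera(c); return d
def proj(d,P):
    E=np.linalg.inv(d["extrinsics"]); p=np.asarray(P)@E[:3,:3].T+E[:3,3]
    return np.c_[d["fx"]*p[:,0]/p[:,2]+d["cx"], d["fy"]*p[:,1]/p[:,2]+d["cy"]]
def ray_at_z(d,uv,z):
    uv=np.atleast_2d(uv).astype(float); r=np.c_[(uv[:,0]-d["cx"])/d["fx"],(uv[:,1]-d["cy"])/d["fy"],np.ones(len(uv))]@d["extrinsics"][:3,:3].T
    o=d["extrinsics"][:3,3]; return o+r*((z-o[2])/r[:,2])[:,None]
def st():
    s=env.observe(); print("t",round(s["clock"],2),"pos",(s["tool_pos"]*1000).round(1),"rpy",s["tool_rot"].round(2),"F",s["force"].round(1),"T",s["torque"].round(2),"op",round(s["opening"]*85.4,1),"j",s["joints"].round(1)); return s
def lens_poly(d,C,yaw,lean,flip=0):
    # handle axis a (down), lens y axis b ; yaw = direction of lean (deg)
    u=np.array([np.cos(np.radians(yaw)),np.sin(np.radians(yaw)),0]); n=np.cross(u,[0,0,1]); 
    l=np.radians(lean); up=np.cos(l)*np.array([0,0,1])+np.sin(l)*u; b=np.cos(l)*u-np.sin(l)*np.array([0,0,1])
    t=np.linspace(0,2*np.pi,60); pts=[C+46.5e-3*(np.cos(k)*up+np.sin(k)*b)+s*7.5e-3*n for k in t for s in(-1,1)]
    return cv2.convexHull(proj(d,pts).astype(np.float32))
def tocmd(Tpos,Trpy,s=None):
    """shift(mm)/rotvec(deg) in tool axes from the current pose to the target"""
    s=s or env.observe(); R0=R.from_euler("xyz",s["tool_rot"],degrees=True); R1=R.from_euler("xyz",Trpy,degrees=True)
    return (R0.inv().apply(np.array(Tpos)-s["tool_pos"])*1000).round(1),np.degrees((R0.inv()*R1).as_rotvec()).round(2)
E
python3 - <<'E'
from h import *
ds={c:cam(c) for c in("side","top")}
W={};
for c,d in ds.items():
    hsv=cv2.cvtColor(d["color"],cv2.COLOR_BGR2HSV); m=((hsv[...,1]<60)&(hsv[...,2]>150)).astype(np.uint8)
    n,l,stt,cen=cv2.connectedComponentsWithStats(m)
    seed=(282,245) if c=="side" else (145,213)
    k=l[seed[1],seed[0]]; print(c,k,stt[k]); W[c]=(l==k).astype(np.float32)
def im(d,p,yaw):
    m=np.zeros((384*8,512*8),np.uint8)
    return p
def raster(d,C,yaw,lean):
    h=lens_poly(d,C,yaw,lean); m=np.zeros((384,512),np.uint8)
    sh=4; 
    cv2.fillConvexPoly(m,np.round(h*2**sh).astype(np.int32),255,cv2.LINE_AA,sh); return m.astype(np.float32)/255
roi={"side":np.zeros((384,512),bool),"top":np.zeros((384,512),bool)}
roi["side"][200:262,255:310]=1; roi["top"][195:232,115:162]=1
def cost(v):
    C=v[:3]/1000
    return sum((np.abs(raster(d,C,v[3],17)-W[c])[roi[c]]).sum() for c,d in ds.items())
best=None
for y0 in(80,90,100):
    r=minimize(cost,[446,317,156,y0],method="Nelder-Mead",options=dict(initial_simplex=np.array([[446,317,156,y0],[450,317,156,y0],[446,322,156,y0],[446,317,160,y0],[446,317,156,y0+5]]),maxiter=400))
    print(r.x.round(2),r.fun, {c:[int((x:=W[c]*roi[c]).sum())] for c in W})
# jaws
d=ds["top"]; g=cv2.cvtColor(d["color"],cv2.COLOR_BGR2GRAY); hsv=cv2.cvtColor(d["color"],cv2.COLOR_BGR2HSV)
big=cv2.resize(g[190:225,355:395],None,fx=16,fy=16,interpolation=cv2.INTER_CUBIC)
for th in(190,200,210,220):
    n,l,stt,cen=cv2.connectedComponentsWithStats((big>th).astype(np.uint8))
    for k in range(1,n):
        if stt[k][4]>3000:
            rc=cv2.minAreaRect(np.argwhere(l==k)[:,::-1].astype(np.float32)); b=cv2.boxPoints(rc)/16-0.5+16/32/16+[355,190]
            w=ray_at_z(d,b,.146); e=[w[1]-w[0],w[2]-w[1]]; e=max(e,key=np.linalg.norm)
            print(th,[np.linalg.norm(w[i+1]-w[i]).round(4) for i in(0,1)],"c",w.mean(0).round(4),"ang from y",np.degrees(np.arctan2(-e[0],e[1])).round(1))
cv2.imwrite("pics/jaw.png",cv2.resize(big,None,fx=0.9,fy=.9))
E
```

```text
side 36 [267 217  22  53 613]
top 44 [128 210  37   7 241]
[446.05 309.25 155.47  90.34] 146.2627410888672 {'side': [538], 'top': [225]}
[446.   311.49 156.88  90.46] 144.57254028320312 {'side': [538], 'top': [225]}
[446.02 310.86 156.39  90.42] 143.96078491210938 {'side': [538], 'top': [225]}
190 [np.float64(0.0069), np.float64(0.0194)] c [ 0.4962 -0.2543  0.146 ] ang from y 88.9
190 [np.float64(0.0128), np.float64(0.0161)] c [ 0.4966 -0.226   0.146 ] ang from y 178.6
190 [np.float64(0.0506), np.float64(0.0437)] c [ 0.4608 -0.263   0.146 ] ang from y -144.7
200 [np.float64(0.0055), np.float64(0.0191)] c [ 0.4964 -0.2541  0.146 ] ang from y 88.9
200 [np.float64(0.0458), np.float64(0.0268)] c [ 0.4667 -0.2565  0.146 ] ang from y -146.5
200 [np.float64(0.0431), np.float64(0.0135)] c [ 0.4484 -0.2703  0.146 ] ang from y -145.2
210 [np.float64(0.0451), np.float64(0.0259)] c [ 0.4667 -0.2564  0.146 ] ang from y -146.3
210 [np.float64(0.0424), np.float64(0.0126)] c [ 0.4484 -0.2702  0.146 ] ang from y -145.2
220 [np.float64(0.0443), np.float64(0.0252)] c [ 0.4668 -0.2563  0.146 ] ang from y -146.3
220 [np.float64(0.0416), np.float64(0.0118)] c [ 0.4484 -0.2702  0.146 ] ang from y -145.1
```

View pics/jaw.png

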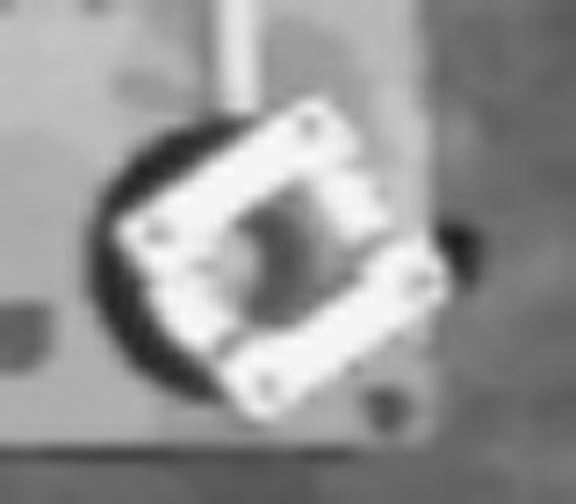

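Run:
```python
from h import *
o=[]
for c,box in(("side",(235,195,100,90)),("top",(105,180,100,60))):
    d=cam(c); i=d["color"]; x,y,w,h=box
    k=6 if c=="top" else 6
    for C in ([.446,.311,.1565],[.446,.3165,.1573]):
        b=cv2.resize(i[y:y+h,x:x+w],None,fx=4,fy=4,interpolation=cv2.INTER_CUBIC)
        p=(lens_poly(d,np.array(C),90.4,17)+0.5-[x,y])*4
        cv2.polylines(b,[np.round(p).astype(int)],True,(0,0,255),1); o.append(b)
    if c=="top": print(ray_at_z(d,[[374.43,207.16]],.146), ray_at_z(d,[[128,213.5],[171,214]],.15))
m=np.zeros((600,800,3),np.uint8); m[:360,:400]=o[0];m[:360,400:]=o[1];m[360:600,:400]=o[2];m[360:600,400:]=o[3]
cv2.imwrite("pics/ov.png",m)
```

```text
[[ 0.46121718 -0.26162656  0.146     ]] [[0.44411012 0.36382744 0.15      ]
 [0.44303253 0.25390032 0.15      ]]
```

View pics/ov.png

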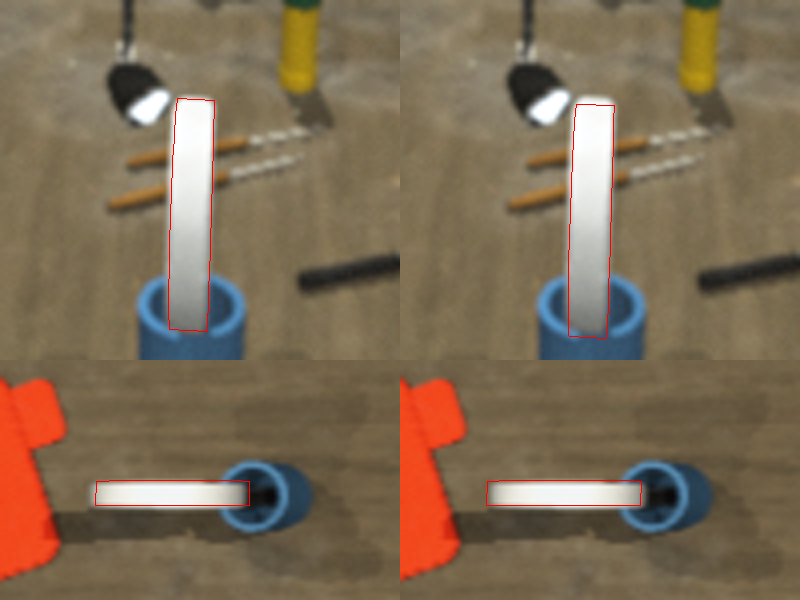

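Run:
```python
from h import *
ds=cam("top"); dd=cam("side")
def tri(a,b):
    def ray(d,uv): 
        w=ray_at_z(d,[uv],0)[0]; o=d["extrinsics"][:3,3]; v=w-o; return o,v/np.linalg.norm(v)
    o1,v1=ray(ds,a);o2,v2=ray(dd,b)
    A=np.c_[v1,-v2]; t=np.linalg.lstsq(A,o2-o1,rcond=None)[0]; p,q=o1+t[0]*v1,o2+t[1]*v2; return ((p+q)/2).round(3),np.linalg.norm(p-q).round(3)
print(tri((248,200),(268,217)),tri((280,180),(265,160)),tri((268,147),(240,152)))
s=st()
C=np.array([.4455,.312,.157]); u=np.array([-.007,1,0]);l=np.radians(17); up=np.cos(l)*np.array([0,0,1])+np.sin(l)*u
z=-up; x=np.array([-1,-.007,0]); y=np.cross(z,x); M=np.c_[x,y,z]; rpy=R.from_matrix(M).as_euler("xyz",degrees=True); print(rpy)
for P,r in (([.29,-.25,.30],[180,0,150]),([.30,.05,.30],[180,0,180]),([.37,.2,.31],[180,0,180]),(C+.1*up,rpy),(C+.0033*up,rpy)): print(np.round(P,4),tocmd(P,r))
```

```text
(array([0.485, 0.063, 0.064]), np.float64(0.005)) (array([ 0.514, -0.023,  0.17 ]), np.float64(0.027)) (array([0.58 , 0.006, 0.203]), np.float64(0.05))
t 1.4 pos [ 156.1 -527.4  231.3] rpy [180.     0.   106.49] F [-0.2 -0.4 -0.4] T [-0.03  0.   -0.03] op 85.6 j [-57.2  14.6   6.2  -0.  -81.6 -16.3]
[-162.99960752    0.         -179.59893609]
[ 0.29 -0.25  0.3 ] (array([228. , 207.1, -68.7]), array([  0.  ,   0.  , -43.51]))
[0.3  0.05 0.3 ] (array([512.8, 301.8, -68.7]), array([  0.  ,   0.  , -73.51]))
[0.37 0.2  0.31] (array([636.8, 411.5, -78.7]), array([  0.  ,   0.  , -73.51]))
[0.4453 0.3412 0.2526] (array([750.8, 523.8, -21.4]), array([ 14.57, -10.96, -73.34]))
[0.4455 0.313  0.1602] (array([723.7, 516. ,  71.1]), array([ 14.57, -10.96, -73.34]))
```

```bash
python3 -m handwheel '[[[46,41,-16,0,0,-9,85],[92,83,-32,0,0,-18,85],[137,124,-48,0,0,-26,85],[182,166,-60,0,0,-35,85],[228,207,-69,0,0,-43.5,85]]]'
python3 - <<'E'
from h import *
st()
for P,r in (([.30,.05,.30],[180,0,180]),): print(np.round(P,4),tocmd(P,r))
E
```

```text
clock: 2.02
tool_pos: [0.289, -0.2514, 0.3005]
tool_rot: [180.0, 0.1, 150.2]
force: [1.8, 0.6, 0.4]
opening: 0.991
t 2.02 pos [ 289.  -251.4  300.5] rpy [1.7999e+02 8.0000e-02 1.5025e+02] F [1.8 0.6 0.4] T [-0.01 -0.24 -0.  ] op 84.7 j [-17.2  -5.6  -6.1   0.  -89.4 -12.5]
[0.3  0.05 0.3 ] (array([140. , 267.1,   0.4]), array([-1.000e-02,  9.000e-02, -2.975e+01]))
```

```bash
python3 -m handwheel '[[[28,53,0,0,0,-6,85],[56,107,0,0,0,-12,85],[84,160,0,0,0,-18,85],[112,214,0,0,0,-24,85],[140,267,0,0,0,-30,85]]]'
python3 - <<'E'
from h import *
st()
C=np.array([.4455,.312,.157]); u=np.array([-.007,1,0]);l=np.radians(17); up=np.cos(l)*np.array([0,0,1])+np.sin(l)*u
rpy=[-163,0,-179.6]
for P,r in (([.36,.2,.30],[-170,0,180]),(C+.1*up,rpy)): print(np.round(P,4),tocmd(P,r))
E
```

```text
clock: 2.65
tool_pos: [0.2994, 0.0518, 0.3009]
tool_rot: [180.0, 0.2, -179.5]
force: [2.0, -0.2, -1.4]
opening: 0.995
t 2.65 pos [299.4  51.8 300.9] rpy [ 179.96    0.19 -179.52] F [ 2.  -0.2 -1.4] T [ 0.02 -0.25 -0.02] op 85.0 j [ 40.5 -15.6 -13.8   0.1 -91.7 -40. ]
[0.36 0.2  0.3 ] (array([-61.9, 147.7,   1.2]), array([10.04,  0.23,  0.47]))
[0.4453 0.3412 0.2526] (array([-148.2,  288.2,   49. ]), array([17.04,  0.2 ,  0.06]))
```

```bash
python3 -m handwheel '[[[-30,57,2,3,0,0,85],[-60,114,5,6,0,0,85],[-90,172,10,10,0,0,85],[-118,230,20,14,0,0,85],[-146,286,38,17,0,0,85]]]'
python3 - <<'E'
from h import *
st()
C=np.array([.4455,.312,.157]); u=np.array([-.007,1,0]);l=np.radians(17); up=np.cos(l)*np.array([0,0,1])+np.sin(l)*u
rpy=[-163,0,-179.6]
for P,r in ((C+.1*up,rpy),(C+.0033*up,rpy)): print(np.round(P,4),tocmd(P,r))
d=cam("side");cv2.imwrite("pics/s1.png",d["color"][130:300,180:400].repeat(3,0).repeat(3,1))
E
```

```text
clock: 3.28
tool_pos: [0.4382, 0.3296, 0.267]
tool_rot: [-163.0, 0.3, -179.5]
force: [0.3, -0.0, 1.7]
opening: 0.994
t 3.27 pos [438.2 329.6 267. ] rpy [-162.99    0.26 -179.47] F [ 0.3 -0.   1.7] T [ 0.86 -0.17  0.01] op 84.9 j [ 59.3  22.1  16.1   9.  -98.5 -58.6]
[0.4453 0.3412 0.2526] (array([-7.2, 15.2, 10.4]), array([-0.01,  0.29,  0.05]))
[0.4455 0.313  0.1602] (array([ -6.7,  15.3, 107.1]), array([-0.01,  0.29,  0.05]))
```

View pics/s1.png

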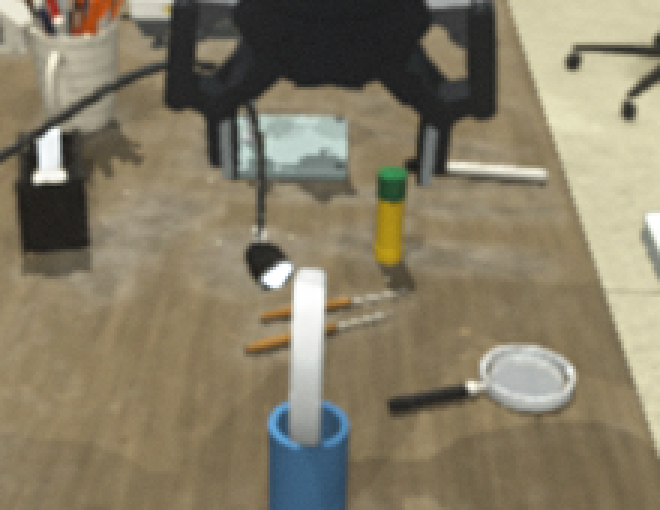

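```bash
python3 -m handwheel '[[[-7,15,10,0,0,0,85],[-7,15,40,0,0,0,70],[-7,15,75,0,0,0,50],[-7,15,100,0,0,0,40],[-7,15,107,0,0,0,40]]]'
python3 - <<'E'
from h import *
st()
C=np.array([.4455,.312,.157]); u=np.array([-.007,1,0]);l=np.radians(17); up=np.cos(l)*np.array([0,0,1])+np.sin(l)*u
rpy=[-163,0,-179.6]
for P,r in ((C+.0033*up,rpy),): print(np.round(P,4),tocmd(P,r))
d=cam("side");a=d["color"][150:300,180:380]
d=cam("top");b=d["color"][150:280,100:300]
cv2.imwrite("pics/s2.png",np.vstack([a,b]).repeat(2,0).repeat(2,1))
E
```

```text
clock: 3.95
tool_pos: [0.446, 0.3155, 0.1483]
tool_rot: [-162.0, -0.4, -179.4]
force: [0.5, 0.1, 0.7]
opening: 0.47
t 3.95 pos [446.  315.5 148.3] rpy [-161.98   -0.36 -179.37] F [0.5 0.1 0.7] T [0.89 0.05 0.02] op 40.1 j [ 58.   24.8   2.7   9.4 -83.4 -59.7]
[0.4455 0.313  0.1602] (array([  0.6,  -6.1, -10.5]), array([-1.02, -0.27,  0.33]))
```

View pics/s2.png

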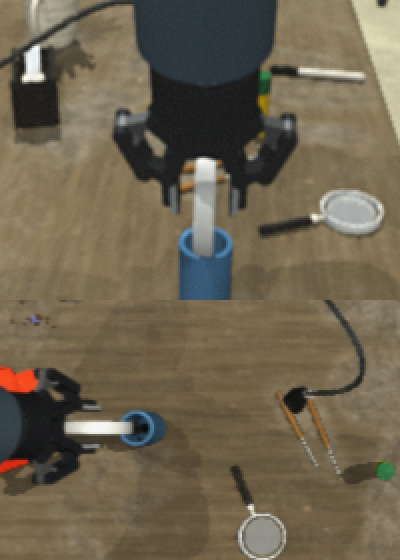

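```bash
python3 -m handwheel '[[[0.5,-6,-10.5,-1,0,0,40],[0.5,-6,-10.5,-1,0,0,40],[0.5,-6,-10.5,-1,0,0,40]]]'
python3 - <<'E'
from h import *
st()
C=np.array([.4455,.312,.157]); u=np.array([-.007,1,0]);l=np.radians(17); up=np.cos(l)*np.array([0,0,1])+np.sin(l)*u
rpy=[-163,0,-179.6]
for P,r in ((C+.0033*up,rpy),): print(np.round(P,4),tocmd(P,r))
E
```

```text
clock: 4.42
tool_pos: [0.4463, 0.3142, 0.1622]
tool_rot: [-163.2, -0.2, -179.4]
force: [-0.7, -0.6, -1.0]
opening: 0.468
t 4.42 pos [446.3 314.2 162.2] rpy [-163.17   -0.21 -179.35] F [-0.7 -0.6 -1. ] T [ 0.86 -0.02  0.01] op 39.9 j [ 57.6  23.6   3.3   9.  -84.1 -59. ]
[0.4455 0.313  0.1602] (array([ 0.8, -0.6,  2.3]), array([ 0.17, -0.13,  0.3 ]))
```

Close.

```bash
python3 -m handwheel '[[[1,-0.5,2,0,0,0,5],[1,-0.5,2,0,0,0,5],[1,-0.5,2,0,0,0,5],[1,-0.5,2,0,0,0,5],[1,-0.5,2,0,0,0,5]]]'
python3 - <<'E'
from h import *
st()
d=cam("side");a=d["color"][150:300,180:380]
d=cam("top");b=d["color"][150:280,100:300]
cv2.imwrite("pics/s3.png",np.vstack([a,b]).repeat(2,0).repeat(2,1))
E
```

```text
clock: 5.05
tool_pos: [0.4452, 0.3131, 0.1603]
tool_rot: [-163.2, -0.2, -179.4]
force: [-0.1, 0.2, 0.1]
opening: 0.171
t 5.05 pos [445.2 313.1 160.3] rpy [-163.16   -0.22 -179.35] F [-0.1  0.2  0.1] T [ 0.84  0.3  -0.14] op 14.6 j [ 57.6  23.5   2.9   9.  -83.8 -59.1]
```

View pics/s3.png

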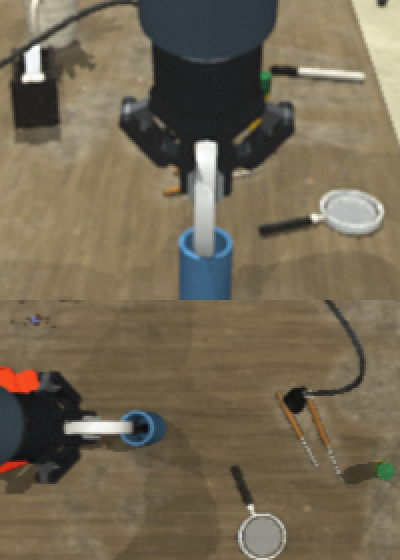

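```bash
python3 -m handwheel '[[[0,0,-10,0,0,0,5],[0,0,-30,0,0,0,5],[0,0,-55,0,0,0,5],[0,0,-80,0,0,0,5],[0,0,-105,0,0,0,5]]]'; python3 -m handwheel '[[[0,0,-25,0,0,0,5],[0,0,-50,0,0,0,5],[0,0,-50,0,0,0,5]]]';python3 - <<'E'
from h import *
st()
d=cam("side");a=d["color"][50:300,180:380]
d=cam("top");b=d["color"][100:280,60:260]
a=a.repeat(2,0).repeat(2,1);b=b.repeat(2,0).repeat(2,1); m=np.zeros((500,800,3),np.uint8);m[:500,:400]=a;m[:360,400:]=b
cv2.imwrite("pics/s4.png",m)
for c in("side","top"):
    for n in ("lens_centre","handle_end"):
        print(c,n,[(r["conf"],r["position"]) for r in spotter.tip_of(c,n)])
E
```

```text
clock: 5.78
tool_pos: [0.4454, 0.344, 0.2623]
tool_rot: [-163.2, -0.2, -179.3]
force: [1.3, 0.2, -0.6]
opening: 0.166
clock: 6.15
tool_pos: [0.446, 0.3595, 0.3122]
tool_rot: [-163.4, 0.0, -179.3]
force: [-0.7, -0.0, -1.0]
opening: 0.167
t 6.15 pos [446.  359.5 312.2] rpy [-163.41    0.   -179.33] F [-0.7 -0.  -1. ] T [ 0.99 -0.06  0.03] op 14.3 j [  59.9   25.5   28.     8.8 -106.7  -57.7]
side lens_centre [(0.89, [0.2888, 0.1165, 0.0047]), (0.58, [0.4428, 0.3606, 0.3104])]
side handle_end [(0.77, [0.4449, 0.3183, 0.165]), (0.68, [0.3935, 0.1563, 0.0071])]
top lens_centre [(0.83, [0.4496, 0.3612, 0.3044]), (0.71, [0.2894, 0.1175, 0.0062])]
top handle_end [(0.75, [0.3915, 0.1585, 0.0074])]
```

View pics/s4.png

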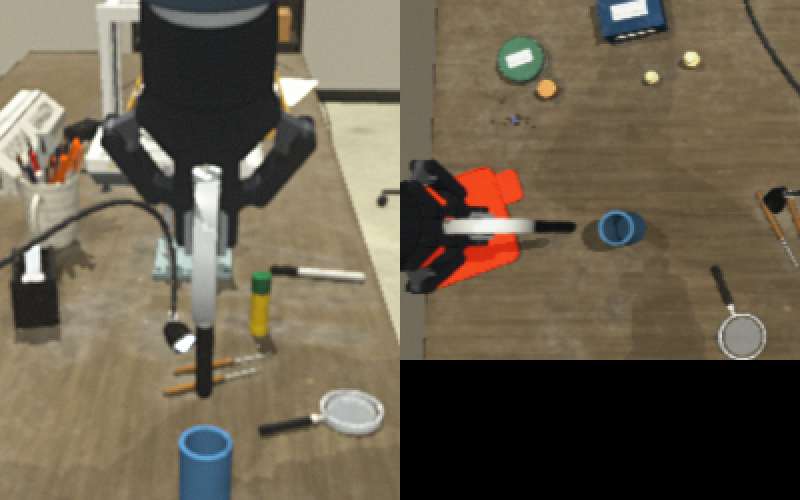

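Run:
```python
from h import *
s=env.observe()
for P,r in (([.37,.12,.37],[180,0,180]),): print(np.round(P,4),tocmd(P,r))
```

```text
[0.37 0.12 0.37] (array([  78.2, -244.5,   11.2]), array([-16.87,  -0.13,   0.67]))
```

```bash
python3 -m handwheel '[[[10,-30,-5,-2,0,0,5],[28,-90,-5,-6,0,0,5],[46,-150,-2,-10,0,0,5],[64,-205,5,-14,0,0,5],[78,-244,11,-17,0,0.7,5]]]'
python3 - <<'E'
from h import *
st()
for P,r in (([.37,-.13,.37],[180,0,-172]),): print(np.round(P,4),tocmd(P,r))
E
```

```text
clock: 7.08
tool_pos: [0.3689, 0.118, 0.3711]
tool_rot: [179.7, 0.0, 179.9]
force: [1.2, 0.1, -0.6]
opening: 0.172
t 7.08 pos [368.9 118.  371.1] rpy [1.7971e+02 1.0000e-02 1.7990e+02] F [ 1.2  0.1 -0.6] T [-0.09 -0.19 -0.01] op 14.7 j [ 41.   -4.5   5.1  -0.2 -99.3 -41.1]
[ 0.37 -0.13  0.37] (array([-1.50e+00, -2.48e+02, -1.00e-01]), array([ 0.29,  0.03, -8.1 ]))
```

```bash
python3 -m handwheel '[[[0,-45,0,0,0,-1.5,5],[0,-100,0,0,0,-3,5],[0,-150,0,0,0,-5,5],[-1,-205,0,0,0,-7,5],[-1,-248,0,0,0,-8,5]]]'
python3 - <<'E'
from h import *
st()
for P,r in (([.45,-.25,.38],[180,0,-162]),): print(np.round(P,4),tocmd(P,r))
E
```

```text
clock: 7.7
tool_pos: [0.3686, -0.132, 0.3697]
tool_rot: [179.7, 0.0, -172.1]
force: [0.8, -0.1, -1.3]
opening: 0.171
t 7.7 pos [ 368.6 -132.   369.7] rpy [ 1.7972e+02  3.0000e-02 -1.7211e+02] F [ 0.8 -0.1 -1.3] T [ 0.03 -0.13  0.01] op 14.6 j [  3.2  -3.9   5.4  -0.3 -99.3   4.6]
[ 0.45 -0.25  0.38] (array([ -64.5, -128. ,  -10.9]), array([  0.27,   0.06, -10.11]))
```

```bash
python3 -m handwheel '[[[-20,-42,-4,0,0,-3,5],[-42,-85,-8,0,0,-6,5],[-64,-128,-11,0.3,0,-10,5],[-64,-128,-11,0.3,0,-10,5],[-64,-128,-11,0.3,0,-10,5]]]'
python3 - <<'E'
from h import *
st()
d=cam("side");a=d["color"][20:270,180:380]
d=cam("top");b=d["color"][130:270,280:480]
a=a.repeat(2,0).repeat(2,1);b=b.repeat(2,0).repeat(2,1); m=np.zeros((500,800,3),np.uint8);m[:500,:400]=a;m[:280,400:]=b
cv2.imwrite("pics/s5.png",m)
for c in("side","top"):
    for n in ("lens_centre","handle_end","slot_top","slot_centre"):
        print(c,n,[(r["conf"],r["position"]) for r in spotter.tip_of(c,n)])
E
```

```text
clock: 8.32
tool_pos: [0.4492, -0.2502, 0.3797]
tool_rot: [-180.0, -0.0, -162.2]
force: [-0.2, 1.7, -1.3]
opening: 0.169
t 8.32 pos [ 449.2 -250.2  379.7] rpy [-180.     -0.   -162.16] F [-0.2  1.7 -1.3] T [ 0.03  0.04 -0.03] op 14.4 j [ -11.6   10.9   22.7    0.  -101.8   29.5]
side lens_centre [(0.89, [0.2912, 0.1158, 0.004]), (0.75, [0.4452, -0.2507, 0.3756])]
side handle_end [(0.86, [0.3884, 0.1578, 0.0048]), (0.75, [0.4481, -0.2532, 0.2253])]
side slot_top [(0.57, [0.4586, -0.2622, 0.1436]), (0.55, [0.4553, -0.2461, 0.3229])]
side slot_centre [(0.9, [0.457, -0.2616, 0.1297])]
top lens_centre [(0.64, [0.6899, 0.1908, -0.0048]), (0.58, [0.2907, 0.1142, 0.0055])]
top handle_end [(0.73, [0.3938, 0.1576, 0.0091])]
top slot_top []
top slot_centre []
```

View pics/s5.png

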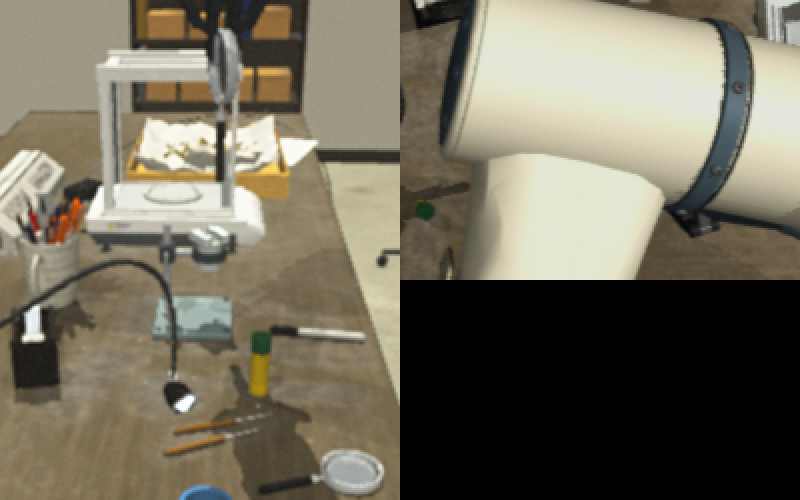

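Run:
```python
from h import *
s=env.observe()
for P,r in (([.4585,-.2605,.320],[180,0,-162]),): print(np.round(P,4),tocmd(P,r))
```

```text
[ 0.4585 -0.2605  0.32  ] (array([ -5.3, -12.8,  60.3]), array([-0.04,  0.07, -0.09]))
```

```bash
python3 -m handwheel '[[[-3,-6,20,0,0,0,5],[-5,-12,40,0,0,0,5],[-5.3,-12.8,55,0,0,0,5],[-5.3,-12.8,60,0,0,0,5],[-5.3,-12.8,60,0,0,0,5]]]'
cat >> h.py <<'E'
def look(name,C=None,ang=None,tilt=0,box=(250,60,60,110),k=5,A=(.4585,-.2605),zt=.1575):
    d=cam("side"); x,y,w,h=box
    b=cv2.resize(d["color"][y:y+h,x:x+w],None,fx=k,fy=k,interpolation=cv2.INTER_CUBIC); raw=b.copy()
    s=env.observe(); M=R.from_euler("xyz",s["tool_rot"],degrees=True).as_matrix()
    p=s["tool_pos"]
    def dr(P,col,closed=True):
        q=(proj(d,P)+.5-[x,y])*k; cv2.polylines(b,[np.round(q).astype(np.int32)],closed,col,1)
    t=np.linspace(0,2*np.pi,40)
    c=np.c_[np.cos(t),np.sin(t),0*t]
    dr(p+(7.5e-3*c@M.T)+M[:,2]*zt,(0,0,255)); dr(p+(7.5e-3*c@M.T)+M[:,2]*(zt-.1),(0,0,255))
    for sx in(-1,1):
        dr(p+M[:,2]*(zt-.154)+np.c_[sx*7.5e-3+0*t,46.5e-3*np.cos(t),46.5e-3*np.sin(t)]@M.T,(0,200,255))
    th=np.radians(35.2); e=np.array([-np.sin(th),np.cos(th),0]); n=np.array([np.cos(th),np.sin(th),0]); o=np.array([A[0],A[1],.146])
    for sg in(-1,1): 
        dr([o+sg*.0085*n+e*.022,o+sg*.0085*n-e*.022],(0,255,0),False)
    dr(np.array([A[0],A[1],.134])+.0135*c,(255,0,0))
    cv2.imwrite(name,np.hstack([raw,b]))
E
python3 - <<'E'
from h import *
st(); look("pics/l1.png")
E
```

```text
clock: 9.45
tool_pos: [0.4584, -0.2605, 0.3205]
tool_rot: [-179.9, 0.1, -162.1]
force: [0.2, 0.3, -0.3]
opening: 0.17
t 9.45 pos [ 458.4 -260.5  320.5] rpy [-1.7995e+02  7.0000e-02 -1.6209e+02] F [ 0.2  0.3 -0.3] T [-0.    0.01  0.03] op 14.5 j [-12.6  11.5  14.9   0.  -93.4  30.5]
```

View pics/l1.png

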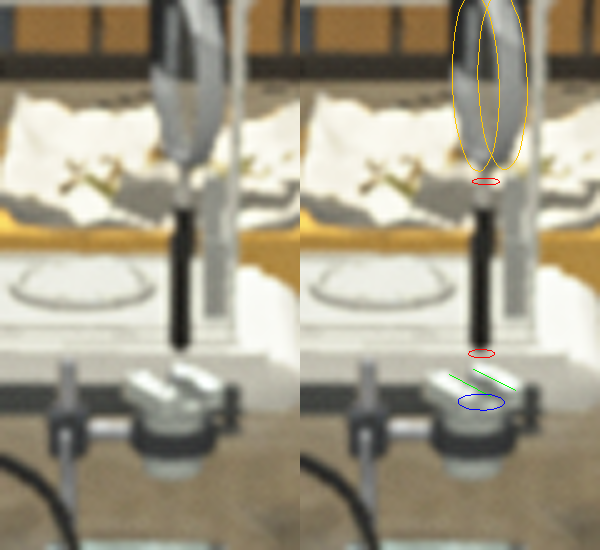

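Run:
```python
from h import *
s=env.observe()
for P,r in (([.4622,-.2608,.310],[180,0,-162]),): print(np.round(P,4),tocmd(P,r))
```

```text
[ 0.4622 -0.2608  0.31  ] (array([-3.3, -1.4, 11. ]), array([-0.09,  0.11, -0.09]))
```

```bash
python3 -m handwheel '[[[-3.3,-1.4,4,0,0,0,5],[-3.3,-1.4,9,0,0,0,5],[-3.3,-1.4,11,0,0,0,5],[-3.3,-1.4,11,0,0,0,5]]]'
python3 - <<'E'
from h import *
st(); look("pics/l2.png",A=(.4622,-.2608),zt=.156)
look("pics/l2b.png",A=(.4622,-.2608),zt=.156,box=(265,115,40,45),k=10)
E
```

```text
clock: 10.0
tool_pos: [0.4621, -0.2608, 0.3098]
tool_rot: [-179.9, 0.1, -162.1]
force: [0.7, -1.2, -0.7]
opening: 0.166
t 10.0 pos [ 462.1 -260.8  309.8] rpy [-1.7993e+02  9.0000e-02 -1.6209e+02] F [ 0.7 -1.2 -0.7] T [-0.05  0.06  0.03] op 14.2 j [-12.5  11.8  13.8   0.  -91.9  30.4]
```

View pics/l2b.png

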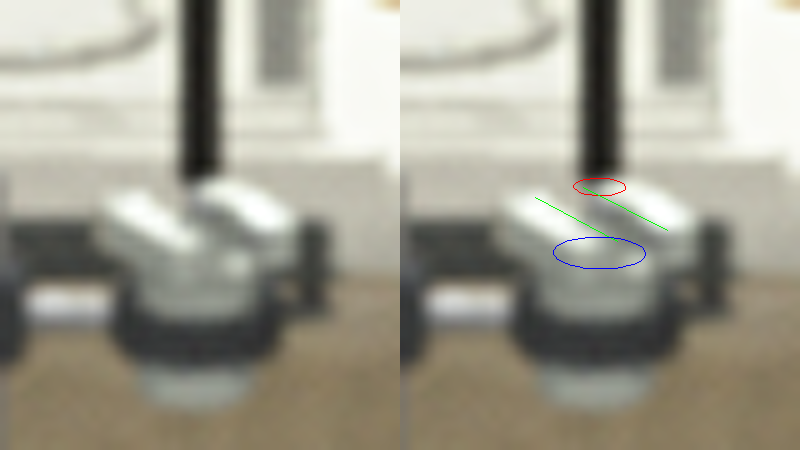

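```bash
python3 -m handwheel '[[[0,0,-10,0,0,0,5],[0,0,-30,0,0,10,5],[0,0,-40,0,0,20,5],[0,0,-40,0,0,30,5],[0,0,-40,0,0,40,5]]]'; python3 -m handwheel '[[[0,0,0,0,0,10,5],[0,0,0,0,0,20,5],[0,0,0,0,0,30,5],[0,0,0,0,0,32,5],[0,0,0,0,0,32,5]]]'
python3 - <<'E'
from h import *
st(); 
look("pics/l3.png",A=(.4622,-.2608),zt=.157,box=(245,65,60,90),k=6)
E
```

```text
clock: 10.72
tool_pos: [0.4623, -0.261, 0.3512]
tool_rot: [-180.0, 0.2, 157.6]
force: [0.7, 0.7, -1.3]
opening: 0.168
clock: 11.35
tool_pos: [0.4623, -0.2611, 0.3516]
tool_rot: [179.9, 0.2, 125.7]
force: [0.1, 0.1, -0.9]
opening: 0.17
t 11.35 pos [ 462.3 -261.1  351.6] rpy [179.86   0.23 125.72] F [ 0.1  0.1 -0.9] T [-0.02  0.    0.07] op 14.5 j [-12.5  12.1  20.2   0.  -97.8 -41.8]
```

View pics/l3.png

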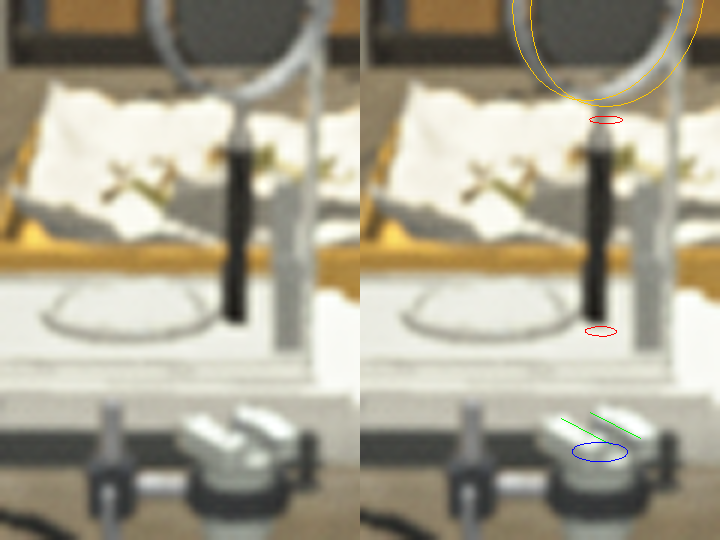

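```bash
cat >> h.py <<'E'
def handle(d,u0,r0,r1,w=9):
    """subpixel column of black handle per row and rows of its ends"""
    g=cv2.cvtColor(d["color"],cv2.COLOR_BGR2GRAY).astype(float); out=[]
    for r in range(r0,r1):
        seg=g[r,u0-w:u0+w+1]; bg=np.minimum(np.median(seg[:4]),np.median(seg[-4:])); wt=np.clip(bg-seg-20,0,None)
        wt[:3]=0; wt[-3:]=0
        out.append((r,round((wt*np.arange(u0-w,u0+w+1)).sum()/max(wt.sum(),1e-6),2),round(wt.sum()/max(bg-20,1),2)))
    return out
E
python3 - <<'E'
from h import *
s=st(); d=cam("side"); cv2.imwrite("pics/raw3.png",d["color"])
for o in handle(d,284,86,124): print(*o,end=" | ")
M=R.from_euler("xyz",s["tool_rot"],degrees=True).as_matrix()
print(proj(d,[s["tool_pos"]+M[:,2]*z for z in (.157,.107)]))
g=cv2.cvtColor(d["color"],cv2.COLOR_BGR2GRAY); print(g[112:124,276:292])
E
```

```text
t 11.4 pos [ 462.3 -261.   351.5] rpy [179.86   0.22 125.72] F [ 0.1  0.1 -1.8] T [ 0.01  0.02 -0.  ] op 14.5 j [-12.5  12.1  20.2   0.  -97.8 -41.8]
86 284.36 0.8 | 87 284.4 1.09 | 88 284.26 1.37 | 89 284.43 2.97 | 90 284.65 5.18 | 91 284.92 5.64 | 92 285.32 4.48 | 93 284.92 3.44 | 94 284.51 3.02 | 95 284.33 2.59 | 96 284.22 2.35 | 97 284.3 2.19 | 98 284.45 2.07 | 99 284.49 2.13 | 100 284.41 2.03 | 101 284.39 2.1 | 102 284.3 2.55 | 103 284.0 2.46 | 104 284.0 2.2 | 105 284.0 1.67 | 106 284.0 1.57 | 107 284.03 1.84 | 108 284.01 1.9 | 109 283.92 2.05 | 110 283.67 2.05 | 111 283.59 1.97 | 112 283.59 2.0 | 113 283.54 1.86 | 114 283.59 1.81 | 115 283.56 1.96 | 116 283.5 2.11 | 117 283.59 2.07 | 118 283.89 0.68 | 119 0.0 0.0 | 120 0.0 0.0 | 121 0.0 0.0 | 122 0.0 0.0 | 123 0.0 0.0 | [[284.55284521 119.64209865]
 [284.98638332 102.36595772]]
[[211 218 221 227 219 179  89  42  41  74 165 219 221 212 181 147]
 [211 217 231 237 240 195  91  42  40  86 180 234 237 229 192 146]
 [214 203 215 234 241 199  97  42  40  85 184 238 238 231 192 145]
 [229 206 201 222 232 189  91  37  38  81 183 238 237 228 192 146]
 [234 219 200 210 208 162  79  38  37  80 184 236 237 229 194 148]
 [231 218 202 191 179 150  88  42  30  77 184 237 238 230 195 148]
 [220 203 183 167 176 187 154  98  81 107 189 236 238 230 196 148]
 [189 177 165 176 206 231 223 198 190 196 220 238 238 232 196 146]
 [180 183 194 216 234 239 241 238 238 238 238 239 238 235 199 149]
 [218 221 230 237 238 239 239 240 239 238 237 237 237 233 199 147]
 [238 237 237 237 237 237 237 236 236 237 237 238 237 231 197 152]
 [238 238 237 236 236 235 235 235 235 236 235 236 235 231 207 178]]
```

```bash
python3 -m handwheel '[[[0,0,0,0,0,-10.5,5],[0,0,0,0,0,-21,5],[0,0,0,0,0,-31.5,5],[0,0,0,0,0,-42,5],[0,0,0,0,0,-52.5,5]]]'; python3 -m handwheel '[[[0,0,0,0,0,-10.5,5],[0,0,0,0,0,-21,5],[0,0,0,0,0,-31.5,5],[0,0,0,0,0,-42,5],[0,0,0,0,0,-52.5,5]]]'; python3 -m handwheel '[[[0,0,0,0,0,-10,5],[0,0,0,0,0,-20,5],[0,0,0,0,0,-30,5],[0,0,0,0,0,-38,5],[0,0,0,0,0,-38,5]]]'
python3 - <<'E'
from h import *
s=st(); d=cam("side"); cv2.imwrite("pics/raw4.png",d["color"])
for o in handle(d,284,96,124): print(*o,end=" | ")
M=R.from_euler("xyz",s["tool_rot"],degrees=True).as_matrix()
print(proj(d,[s["tool_pos"]+M[:,2]*z for z in (.157,.107)]))
look("pics/l4.png",A=(.4622,-.2608),zt=.157,box=(245,65,60,90),k=6)
E
```

```text
clock: 12.08
tool_pos: [0.4623, -0.261, 0.3515]
tool_rot: [-179.9, 0.2, 178.6]
force: [-0.1, -0.1, -2.0]
opening: 0.167
clock: 12.7
tool_pos: [0.4623, -0.2611, 0.3515]
tool_rot: [-179.8, 0.1, -128.4]
force: [-0.2, 0.0, -1.5]
opening: 0.167
clock: 13.32
tool_pos: [0.4623, -0.2611, 0.3516]
tool_rot: [-179.8, -0.1, -90.4]
force: [0.9, -0.8, -1.7]
opening: 0.165
t 13.32 pos [ 462.3 -261.1  351.6] rpy [-1.7977e+02 -1.0000e-01 -9.0410e+01] F [ 0.9 -0.8 -1.7] T [ 0.01 -0.02 -0.07] op 14.1 j [-1.250e+01  1.210e+01  2.020e+01  1.000e-01 -9.780e+01  1.021e+02]
96 285.26 2.29 | 97 285.34 2.23 | 98 285.45 2.17 | 99 285.49 2.14 | 100 285.48 2.19 | 101 285.42 2.18 | 102 285.19 2.33 | 103 285.03 1.66 | 104 285.06 1.53 | 105 285.11 1.58 | 106 285.12 1.66 | 107 285.06 1.82 | 108 284.9 2.05 | 109 284.79 2.36 | 110 284.6 2.17 | 111 284.57 2.17 | 112 284.57 2.05 | 113 284.61 1.9 | 114 284.61 1.95 | 115 284.58 1.98 | 116 284.55 2.08 | 117 284.6 2.15 | 118 284.67 0.8 | 119 0.0 0.0 | 120 0.0 0.0 | 121 0.0 0.0 | 122 0.0 0.0 | 123 0.0 0.0 | [[284.59115932 119.60079113]
 [285.02161609 102.32427878]]
```

View pics/l4.png

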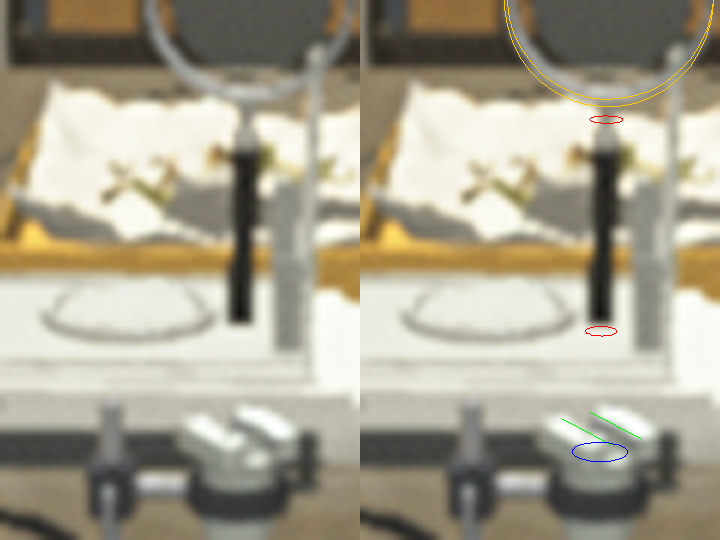

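Run:
```python
from h import *
i=cv2.imread("pics/raw4.png"); g=cv2.cvtColor(i,cv2.COLOR_BGR2GRAY)
np.set_printoptions(linewidth=220)
print("cols",np.arange(254,302))
for r in list(range(128,160,1)): print(r,g[r,254:302])
cv2.imwrite("pics/c4.png",cv2.resize(i[125:165,245:305],None,fx=12,fy=12,interpolation=cv2.INTER_CUBIC))
```

```text
cols [254 255 256 257 258 259 260 261 262 263 264 265 266 267 268 269 270 271 272 273 274 275 276 277 278 279 280 281 282 283 284 285 286 287 288 289 290 291 292 293 294 295 296 297 298 299 300 301]
128 [228 228 228 227 228 228 227 226 223 218 216 215 217 216 217 216 214 215 215 211 212 213 214 214 214 217 218 217 215 210 206 205 203 204 206 207 207 209 209 206 208 206 209 224 242 250 250 250]
129 [231 229 230 230 231 231 230 229 225 221 218 220 221 221 219 220 217 219 221 221 224 228 227 227 227 228 228 228 227 223 216 217 216 217 216 216 219 218 219 219 220 225 229 234 243 248 248 248]
130 [208 209 209 209 209 207 210 207 205 207 205 204 207 205 203 203 203 203 203 205 210 216 216 215 216 214 216 217 215 215 213 214 213 214 212 211 214 213 214 213 215 222 226 228 229 231 232 231]
131 [193 190 191 192 191 189 189 182 186 189 189 186 190 189 190 188 187 188 190 192 191 193 193 192 191 192 193 194 192 190 193 195 189 187 191 190 189 192 193 196 193 195 195 195 197 192 195 191]
132 [188 190 189 189 189 190 185 170 163 167 165 170 185 188 186 185 185 187 190 188 188 187 185 185 183 186 
[... 4734 characters left out ...]
3 128 128 128 128 125 126 123 124 126 127 127 127 124 121 118 121 118 123 125 129 128 128 123 122 121 124]
157 [116 101  79  52  43  53  81 107 122 128 120 119 123 125 123 123 124 125 125 126 127 126 129 129 128 126 123 121 118 118 121 122 126 126 125 123 122 123 123 127 124 126 127 126 123 120 119 121]
158 [128 125 110  78  50  44  56  88 119 132 120 118 124 127 124 124 124 124 127 125 123 125 129 127 129 128 125 122 121 122 121 124 128 129 128 124 122 120 125 128 124 128 129 128 124 122 120 121]
159 [128 130 124 108  77  51  46  69 105 126 123 118 127 127 127 127 128 127 128 126 123 125 124 125 126 127 128 126 124 125 123 125 129 127 126 123 123 121 124 125 126 129 129 128 121 121 120 121]
```

View pics/c4.png

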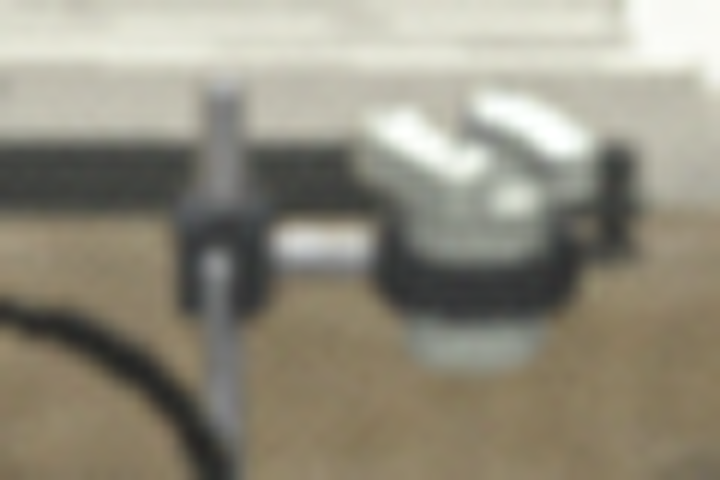

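```bash
python3 - <<'E'
from h import *
s=env.observe()
for P,r in (([.4593,-.262,.3515],[180,0,-162]),([.4593,-.262,.31],[180,0,-162])): print(np.round(P,4),tocmd(P,r))
E
python3 -m handwheel '[[[0,0,0,0,0,10.5,5],[0,0,0,0,0,21,5],[0,0,0,0,0,31.5,5],[0,0,0,0,0,42,5],[0,0,0,0,0,52.5,5]]]'
python3 - <<'E'
from h import *
s=env.observe()
for P,r in (([.4593,-.262,.3115],[180,0,-162]),): print(np.round(P,4),tocmd(P,r))
E
```

```text
[ 0.4593 -0.262   0.3515] (array([1. , 3. , 0.1]), array([-2.600e-01,  6.000e-02,  7.147e+01]))
[ 0.4593 -0.262   0.31  ] (array([ 0.9,  3.1, 41.6]), array([-2.600e-01,  6.000e-02,  7.147e+01]))
clock: 14.05
tool_pos: [0.4623, -0.2611, 0.3516]
tool_rot: [-179.8, 0.1, -143.5]
force: [-0.0, -0.5, -1.2]
opening: 0.168
[ 0.4593 -0.262   0.3115] (array([ 3. ,  1.2, 40.1]), array([-0.2 ,  0.16, 18.51]))
```

```bash
python3 -m handwheel '[[[3,1.2,0,0,0,9,5],[3,1.2,15,-0.2,0.2,18.5,5],[3,1.2,30,-0.2,0.2,18.5,5],[3,1.2,40,-0.2,0.2,18.5,5],[3,1.2,40,-0.2,0.2,18.5,5]]]'
python3 - <<'E'
from h import *
s=st(); d=cam("side"); cv2.imwrite("pics/raw5.png",d["color"])
for o in handle(d,284,110,136): print(*o,end=" | ")
look("pics/l5.png",A=(.4588,-.2605),zt=.157,box=(265,115,40,45),k=10)
E
```

```text
clock: 14.68
tool_pos: [0.459, -0.2619, 0.311]
tool_rot: [180.0, -0.1, -162.0]
force: [-0.1, 0.1, -0.9]
opening: 0.169
t 14.68 pos [ 459.  -261.9  311. ] rpy [ 1.7996e+02 -1.1000e-01 -1.6202e+02] F [-0.1  0.1 -0.9] T [0.03 0.   0.02] op 14.5 j [-12.7  11.7  13.8   0.  -92.3  30.7]
110 285.96 2.78 | 111 285.89 2.6 | 112 285.65 2.13 | 113 285.6 1.94 | 114 285.59 1.88 | 115 285.57 2.0 | 116 285.58 1.95 | 117 285.59 1.93 | 118 285.66 1.89 | 119 285.58 1.93 | 120 285.59 1.94 | 121 285.56 1.94 | 122 285.59 2.0 | 123 285.55 2.42 | 124 285.59 2.77 | 125 285.58 3.11 | 126 285.56 2.99 | 127 285.55 3.02 | 128 285.58 3.1 | 129 285.61 3.14 | 130 285.56 3.25 | 131 285.58 3.03 | 132 285.35 1.08 | 133 0.0 0.0 | 134 282.89 0.08 | 135 284.02 1.18 |
```

View pics/l5.png

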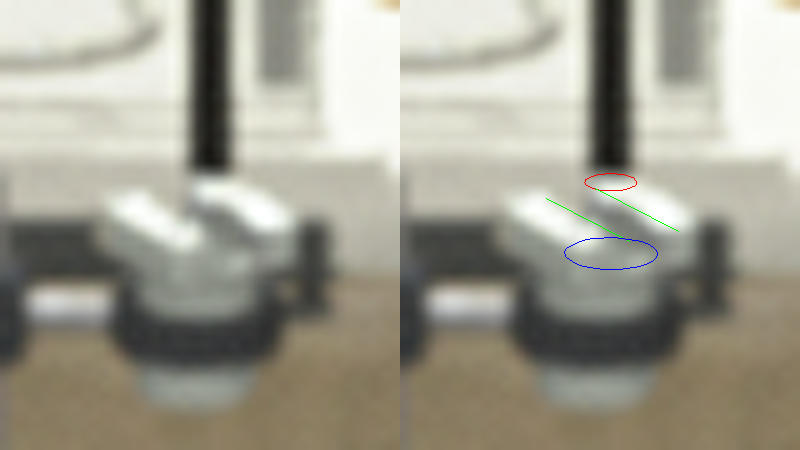

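Run:
```python
from h import *
s=env.observe()
for P,r in (([.4615,-.2627,.300],[180,0,-162]),): print(np.round(P,4),tocmd(P,r))
```

```text
[ 0.4615 -0.2627  0.3   ] (array([-1.8, -1.2, 12.2]), array([-0.05, -0.02, -0.01]))
```

```bash
python3 -m handwheel '[[[-1.8,-1.2,2,0,0,0,5],[-1.8,-1.2,5,0,0,0,5],[-1.8,-1.2,8,0,0,0,5],[-1.8,-1.2,11,0,0,0,5],[-1.8,-1.2,13,0,0,0,5]]]'
python3 - <<'E'
from h import *
s=st()
E
```

```text
clock: 15.4
tool_pos: [0.4614, -0.2627, 0.2989]
tool_rot: [-180.0, -0.0, -162.0]
force: [-0.1, 0.4, -1.0]
opening: 0.17
t 15.4 pos [ 461.4 -262.7  298.9] rpy [-1.7996e+02 -3.0000e-02 -1.6201e+02] F [-0.1  0.4 -1. ] T [0.03 0.01 0.02] op 14.5 j [-12.7  11.9  12.3   0.  -90.5  30.7]
```

```bash
python3 -m handwheel '[[[0,0,3,0,0,0,5],[0,0,6,0,0,0,5],[0,0,9,0,0,0,5],[0,0,12,0,0,0,5]]]'
python3 - <<'E'
from h import *
s=st(); look("pics/l6.png",A=(.461,-.2612),zt=.157,box=(265,115,40,45),k=10)
E
```

```text
clock: 15.9
tool_pos: [0.4614, -0.2627, 0.2867]
tool_rot: [-180.0, -0.0, -162.0]
force: [0.2, -0.6, -1.8]
opening: 0.17
t 15.9 pos [ 461.4 -262.7  286.7] rpy [-1.7996e+02 -3.0000e-02 -1.6201e+02] F [ 0.2 -0.6 -1.8] T [ 0.    0.03 -0.01] op 14.6 j [-12.7  11.9  10.6   0.  -88.7  30.7]
```

View pics/l6.png

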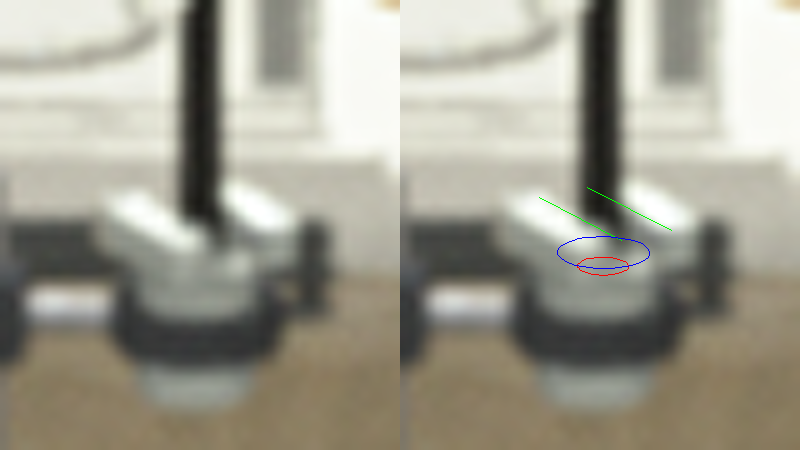

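```bash
python3 -m handwheel '[[[0,0,3,0,0,0,5],[0,0,6,0,0,0,5],[0,0,9,0,0,0,5],[0,0,12,0,0,0,5],[0,0,15,0,0,0,5]]]'
python3 - <<'E'
from h import *
s=st()
E
```

```text
clock: 16.58
tool_pos: [0.4613, -0.2626, 0.2711]
tool_rot: [-180.0, -0.1, -162.0]
force: [0.4, -0.9, -0.9]
opening: 0.168
t 16.57 pos [ 461.3 -262.6  271.1] rpy [-1.8000e+02 -6.0000e-02 -1.6201e+02] F [ 0.4 -0.9 -0.9] T [-0.01 -0.08  0.  ] op 14.4 j [-12.7  12.    8.5   0.  -86.5  30.7]
```

```bash
for i in 1; do python3 -m handwheel '[[[0,0,4,0,0,0,5],[0,0,8,0,0,0,5],[0,0,12,0,0,0,5],[0,0,16,0,0,0,5],[0,0,20,0,0,0,5]]]'; done
python3 - <<'E'
from h import *
s=st()
E
```

```text
clock: 17.2
tool_pos: [0.4613, -0.2626, 0.2508]
tool_rot: [-180.0, -0.1, -162.0]
force: [0.0, 0.1, -1.8]
opening: 0.171
t 17.2 pos [ 461.3 -262.6  250.8] rpy [-1.8000e+02 -6.0000e-02 -1.6201e+02] F [ 0.   0.1 -1.8] T [ 0.02 -0.05  0.01] op 14.6 j [-12.7  12.2   5.8   0.  -83.7  30.7]
```

```bash
python3 -m handwheel '[[[0,0,5,0,0,0,5],[0,0,11,0,0,0,5],[0,0,17,0,0,0,5],[0,0,23,0,0,0,5],[0,0,28,0,0,0,5]]]'
python3 - <<'E'
from h import *
s=st()
E
```

```text
clock: 17.82
tool_pos: [0.4611, -0.2626, 0.2223]
tool_rot: [180.0, -0.1, -162.0]
force: [-0.2, 0.4, -1.9]
opening: 0.167
t 17.82 pos [ 461.1 -262.6  222.3] rpy [ 1.7999e+02 -7.0000e-02 -1.6201e+02] F [-0.2  0.4 -1.9] T [0.06 0.01 0.04] op 14.3 j [-12.7  12.6   2.3   0.  -79.7  30.7]
```

```bash
python3 -m handwheel '[[[0,0,4,0,0,0,5],[0,0,8,0,0,0,5],[0,0,12,0,0,0,5],[0,0,16,0,0,0,5],[0,0,20,0,0,0,5]]]'
python3 - <<'E'
from h import *
s=st(); look("pics/l7.png",A=(.461,-.2612),zt=.157,box=(255,85,60,80),k=6)
E
```

```text
clock: 18.45
tool_pos: [0.4612, -0.2626, 0.2021]
tool_rot: [180.0, -0.1, -162.0]
force: [0.6, 0.6, -0.7]
opening: 0.167
t 18.45 pos [ 461.2 -262.6  202.1] rpy [ 1.8000e+02 -7.0000e-02 -1.6201e+02] F [ 0.6  0.6 -0.7] T [-0.02  0.03  0.03] op 14.3 j [-12.7  13.1  -0.1   0.  -76.9  30.7]
```

View pics/l7.png

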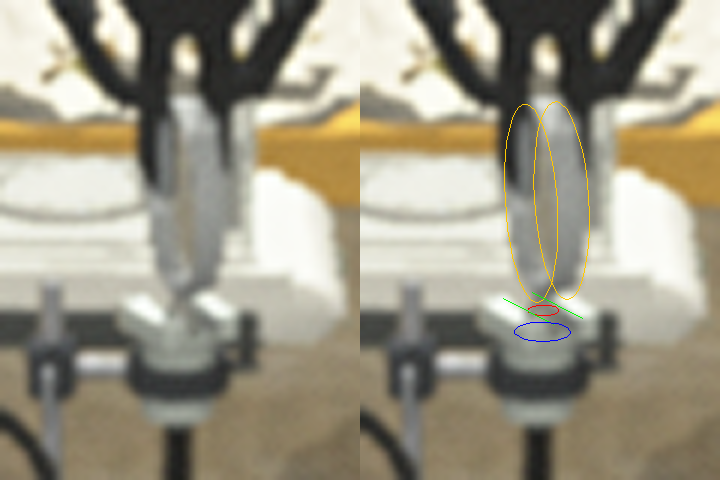

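```bash
python3 -m handwheel '[[[0,0,1.5,0,0,0,5],[0,0,3,0,0,0,5],[0,0,4.5,0,0,0,5],[0,0,6,0,0,0,5]]]';python3 -m handwheel '[[[0,0,1,0,0,0,5],[0,0,2,0,0,0,5],[0,0,2,0,0,0,5]]]'
python3 - <<'E'
from h import *
s=st()
E
```

```text
clock: 19.0
tool_pos: [0.4609, -0.2625, 0.1954]
tool_rot: [180.0, -0.1, -162.0]
force: [-0.4, -0.4, -1.8]
opening: 0.17
clock: 19.38
tool_pos: [0.4609, -0.2625, 0.1934]
tool_rot: [180.0, -0.1, -162.0]
force: [-0.4, -0.9, -1.8]
opening: 0.169
t 19.38 pos [ 460.9 -262.5  193.4] rpy [ 1.7996e+02 -1.0000e-01 -1.6201e+02] F [-0.4 -0.9 -1.8] T [ 0.02 -0.02 -0.01] op 14.4 j [-12.7  13.3  -1.1   0.  -75.7  30.7]
```

```bash
python3 -m handwheel '[[[0,0,1,0,0,0,5],[0,0,1,0,0,0,5]]]';python3 -m handwheel '[[[0,0,1,0,0,0,5],[0,0,1,0,0,0,5]]]';python3 -m handwheel '[[[0,0,1,0,0,0,5],[0,0,1,0,0,0,5]]]'
python3 - <<'E'
from h import *
s=st()
E
```

```text
clock: 19.62
tool_pos: [0.461, -0.2625, 0.1928]
tool_rot: [180.0, -0.1, -162.0]
force: [-0.4, 0.5, 1.2]
opening: 0.172
clock: 19.88
tool_pos: [0.4611, -0.2627, 0.1924]
tool_rot: [-180.0, -0.0, -162.0]
force: [-1.6, 1.2, 4.8]
opening: 0.168
clock: 20.12
tool_pos: [0.4613, -0.2629, 0.1922]
tool_rot: [-179.9, -0.0, -162.0]
force: [-1.9, 1.3, 6.9]
opening: 0.165
t 20.12 pos [ 461.3 -262.9  192.2] rpy [-1.7992e+02 -1.0000e-02 -1.6200e+02] F [-1.9  1.3  6.9] T [0.59 0.6  0.04] op 14.1 j [-12.7  13.3  -1.3   0.1 -75.4  30.7]
```

```bash
python3 -m handwheel '[[[0,0,0.4,0,0,-2,5],[0,0,0.4,0,0,-4,5],[0,0,0.4,0,0,-6,5],[0,0,0.4,0,0,-8,5]]]'
python3 - <<'E'
from h import *
s=st()
E
```

```text
clock: 20.62
tool_pos: [0.4617, -0.263, 0.1919]
tool_rot: [-179.9, 0.0, -153.9]
force: [0.7, 0.1, 1.6]
opening: 0.167
t 20.62 pos [ 461.7 -263.   191.9] rpy [-1.7988e+02  2.0000e-02 -1.5387e+02] F [0.7 0.1 1.6] T [ 0.08 -0.36  0.05] op 14.2 j [-12.7  13.3  -1.3   0.1 -75.3  38.8]
```

```bash
python3 -m handwheel '[[[0,0,0.6,0,0,-1,5],[0,0,0.7,0,0,-2.5,5],[0,0,0.7,0,0,-4,5]]]'
python3 - <<'E'
from h import *
s=st()
E
```

```text
clock: 21.0
tool_pos: [0.4615, -0.2627, 0.1904]
tool_rot: [-180.0, -0.0, -149.8]
force: [1.7, 1.2, -0.3]
opening: 0.165
t 21.0 pos [ 461.5 -262.7  190.4] rpy [-1.7995e+02 -1.0000e-02 -1.4979e+02] F [ 1.7  1.2 -0.3] T [ 0.32 -0.77  0.02] op 14.1 j [-12.7  13.4  -1.4   0.  -75.2  42.9]
```

```bash
python3 -m handwheel '[[[0,0,0.8,0,0,-1.5,5],[0,0,1.2,0,0,-3,5],[0,0,1.5,0,0,-4.5,5]]]'
python3 - <<'E'
from h import *
s=st()
E
```

```text
clock: 21.38
tool_pos: [0.4616, -0.2623, 0.1888]
tool_rot: [-180.0, 0.0, -145.2]
force: [1.6, 3.1, 2.5]
opening: 0.166
t 21.38 pos [ 461.6 -262.3  188.8] rpy [-1.7998e+02  3.0000e-02 -1.4519e+02] F [1.6 3.1 2.5] T [ 0.99 -0.68 -0.02] op 14.2 j [-12.7  13.4  -1.6  -0.  -75.   47.5]
```

```bash
python3 -m handwheel '[[[-0.5,0.2,0,0,0,0,5],[-0.5,0.2,0.3,0,0,0,5]]]'
python3 - <<'E'
from h import *
s=st();look("pics/l8.png",A=(.461,-.2612),zt=.157,box=(255,85,60,80),k=6)
E
```

```text
clock: 21.62
tool_pos: [0.4618, -0.2622, 0.1886]
tool_rot: [-180.0, -0.0, -145.2]
force: [1.1, 0.9, 3.2]
opening: 0.167
t 21.62 pos [ 461.8 -262.2  188.6] rpy [-1.7996e+02 -1.0000e-02 -1.4520e+02] F [1.1 0.9 3.2] T [ 0.19 -0.27 -0.04] op 14.2 j [-12.7  13.4  -1.6   0.  -74.9  47.4]
```

View pics/l8.png

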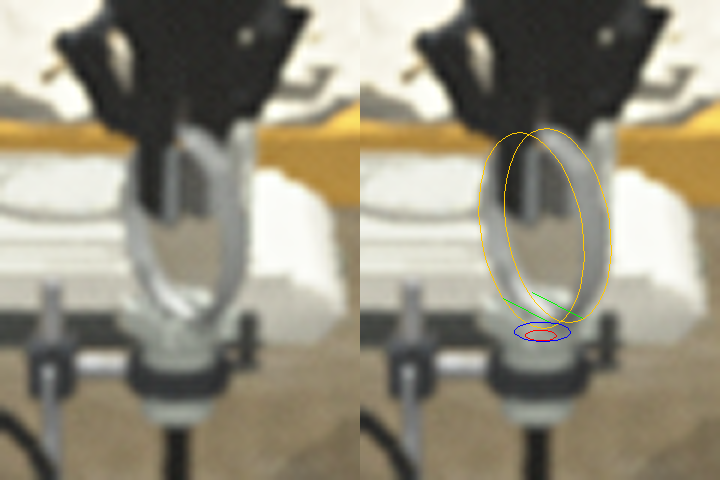

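```bash
python3 -m handwheel '[[[-0.2,0.1,0.6,0,0,0,5],[-0.2,0.1,0.8,0,0,0,5]]]'; python3 -m handwheel '[[[0,0,0.7,0,0,0,5],[0,0,0.9,0,0,0,5]]]'
python3 - <<'E'
from h import *
s=st()
E
```

```text
clock: 21.92
tool_pos: [0.4618, -0.2621, 0.1881]
tool_rot: [-179.9, -0.0, -145.2]
force: [-0.0, 0.7, 4.9]
opening: 0.169
clock: 22.18
tool_pos: [0.4618, -0.2622, 0.1872]
tool_rot: [-179.9, -0.0, -145.2]
force: [0.2, 0.3, 4.6]
opening: 0.17
t 22.18 pos [ 461.8 -262.2  187.2] rpy [-1.7993e+02 -1.0000e-02 -1.4520e+02] F [0.2 0.3 4.6] T [ 0.16 -0.06  0.02] op 14.5 j [-12.6  13.4  -1.8   0.1 -74.7  47.4]
```

Moving smoothly through the cheeks at ~6 N.

```bash
python3 -m handwheel '[[[0,0,0.8,0,0,0,5],[0,0,1.4,0,0,0,5],[0,0,2,0,0,0,5]]]'; python3 -m handwheel '[[[0,0,0.8,0,0,0,5],[0,0,1.4,0,0,0,5]]]'
python3 - <<'E'
from h import *
s=st()
E
```

```text
clock: 22.55
tool_pos: [0.4618, -0.2622, 0.1851]
tool_rot: [-179.9, -0.0, -145.2]
force: [-0.3, 1.0, 3.8]
opening: 0.168
clock: 22.8
tool_pos: [0.4618, -0.2622, 0.1836]
tool_rot: [-179.9, -0.0, -145.2]
force: [0.3, 0.3, 3.7]
opening: 0.168
t 22.8 pos [ 461.8 -262.2  183.6] rpy [-1.7994e+02 -2.0000e-02 -1.4521e+02] F [0.3 0.3 3.7] T [ 0.11 -0.18 -0.04] op 14.3 j [-12.6  13.6  -2.2   0.1 -74.2  47.4]
```

```bash
python3 -m handwheel '[[[0,0,0.8,0,0,0,5],[0,0,1.5,0,0,0,5]]]'; python3 -m handwheel '[[[0,0,0.8,0,0,0,5],[0,0,1.2,0,0,0,5]]]'; python3 -m handwheel '[[[0,0,0.7,0,0,0,5],[0,0,0.9,0,0,0,5]]]'
python3 - <<'E'
from h import *
s=st()
E
```

```text
clock: 23.05
tool_pos: [0.4619, -0.2621, 0.182]
tool_rot: [-179.9, -0.0, -145.2]
force: [0.8, 0.3, 4.0]
opening: 0.17
clock: 23.3
tool_pos: [0.4619, -0.2622, 0.1808]
tool_rot: [-179.9, -0.0, -145.2]
force: [0.7, -0.6, 4.7]
opening: 0.166
clock: 23.55
tool_pos: [0.4619, -0.2623, 0.1805]
tool_rot: [-179.9, -0.0, -145.2]
force: [-1.7, 0.8, 7.2]
opening: 0.168
t 23.55 pos [ 461.9 -262.3  180.5] rpy [-179.9   -0.  -145.2] F [-1.7  0.8  7.2] T [ 0.55  0.32 -0.03] op 14.4 j [-12.6  13.6  -2.6   0.1 -73.7  47.4]
```

```bash
python3 -m handwheel '[[[0,0,0.8,0,0,0,5],[0,0,1,0,0,0,5],[0,0,1,0,0,0,5]]]'
python3 - <<'E'
from h import *
s=st();look("pics/l9.png",A=(.461,-.2612),zt=.157,box=(255,85,60,80),k=6)
E
```

```text
clock: 23.92
tool_pos: [0.4619, -0.2623, 0.1804]
tool_rot: [-179.9, 0.0, -145.2]
force: [-0.9, 2.1, 8.6]
opening: 0.167
t 23.93 pos [ 461.9 -262.3  180.4] rpy [-1.7986e+02  2.0000e-02 -1.4519e+02] F [-0.9  2.1  8.6] T [ 0.8   0.54 -0.02] op 14.3 j [-12.6  13.6  -2.6   0.1 -73.7  47.4]
```

View pics/l9.png

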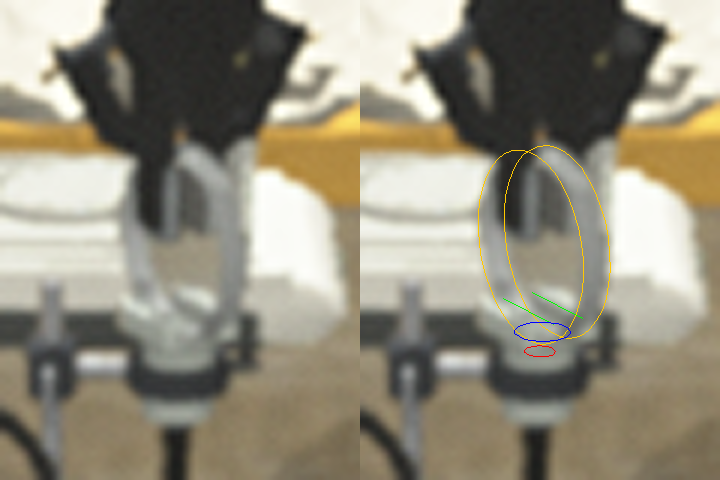

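```bash
python3 -m handwheel '[[[0,0,0,0,0,0,5],[0,0,0,0,0,0,18],[0,0,0,0,0,0,26],[0,0,0,0,0,0,36],[0,0,0,0,0,0,36]]]'
python3 - <<'E'
from h import *
s=st();look("pics/l10.png",A=(.461,-.2612),zt=.157,box=(255,85,60,80),k=6)
E
```

```text
clock: 24.6
tool_pos: [0.4618, -0.2623, 0.1802]
tool_rot: [-179.9, -0.0, -145.2]
force: [0.1, 0.3, 0.6]
opening: 0.418
t 24.6 pos [ 461.8 -262.3  180.2] rpy [-179.88   -0.   -145.19] F [0.1 0.3 0.6] T [-0.02  0.   -0.03] op 35.7 j [-12.6  13.6  -2.6   0.1 -73.7  47.4]
```

View pics/l10.png

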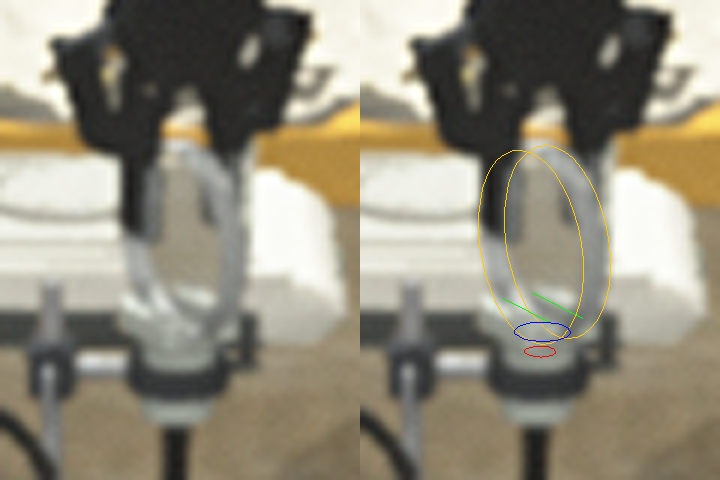

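Released and unmoved. Retract straight up, then to one side for a clear look.

```bash
python3 -m handwheel '[[[0,0,-10,0,0,0,36],[0,0,-30,0,0,0,36],[0,0,-60,0,0,0,36],[0,0,-95,0,0,0,36],[0,0,-120,0,0,0,36]]]'
python3 - <<'E'
from h import *
s=st(); print(tocmd([.33,-.05,.33],[180,0,-160]))
E
```

```text
clock: 25.28
tool_pos: [0.4619, -0.2623, 0.3028]
tool_rot: [-179.7, 0.1, -145.2]
force: [0.4, 0.4, -0.0]
opening: 0.422
t 25.27 pos [ 461.9 -262.3  302.8] rpy [-1.7974e+02  8.0000e-02 -1.4519e+02] F [ 0.4  0.4 -0. ] T [-0.02 -0.02  0.05] op 36.1 j [-12.6  11.7  12.7   0.1 -90.7  47.4]
(array([-13. , 249.5, -28.3]), array([-0.25,  0.11, 14.81]))
```

```bash
python3 -m handwheel '[[[-2,45,-10,0,0,3,36],[-5,100,-20,0,0,6,36],[-8,150,-25,0,0,9,36],[-10,200,-28,0,0,12,36],[-13,249,-28,0,0,15,36]]]'
python3 - <<'E'
from h import *
s=st()
d=cam("side"); cv2.imwrite("pics/f_side.png",d["color"])
t=cam("top"); cv2.imwrite("pics/f_top.png",t["color"])
look("pics/l11.png",box=(255,85,60,80),k=6)
for c in("side","top"):
    for n in ("lens_centre","handle_end","slot_centre"):
        print(c,n,[(r["conf"],r["position"]) for r in spotter.tip_of(c,n)])
E
```

```text
clock: 25.9
tool_pos: [0.3294, -0.0496, 0.3308]
tool_rot: [-179.8, 0.3, -160.3]
force: [0.4, 0.8, 1.0]
opening: 0.421
t 25.9 pos [329.4 -49.6 330.8] rpy [-179.76    0.27 -160.33] F [0.4 0.8 1. ] T [ 0.26 -0.1  -0.01] op 36.0 j [ 19.4 -11.8  -6.9   0.2 -94.6   0.3]
side lens_centre [(0.9, [0.4579, -0.2631, 0.1784]), (0.77, [0.2891, 0.1181, 0.0083])]
side handle_end [(0.79, [0.4614, -0.2625, 0.0236]), (0.77, [0.3892, 0.1589, 0.0066])]
side slot_centre [(0.86, [0.4582, -0.2568, 0.1295]), (0.7, [0.4697, -0.2564, 0.1243])]
top lens_centre [(0.91, [0.2908, 0.1149, 0.0048]), (0.64, [0.4633, -0.2612, 0.1765])]
top handle_end [(0.82, [0.3887, 0.1574, 0.0086])]
top slot_centre [(0.73, [0.4611, -0.2595, 0.1311])]
```

View pics/f_side.png

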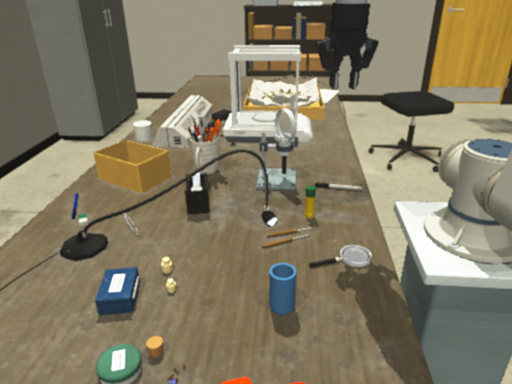

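View pics/l11.png

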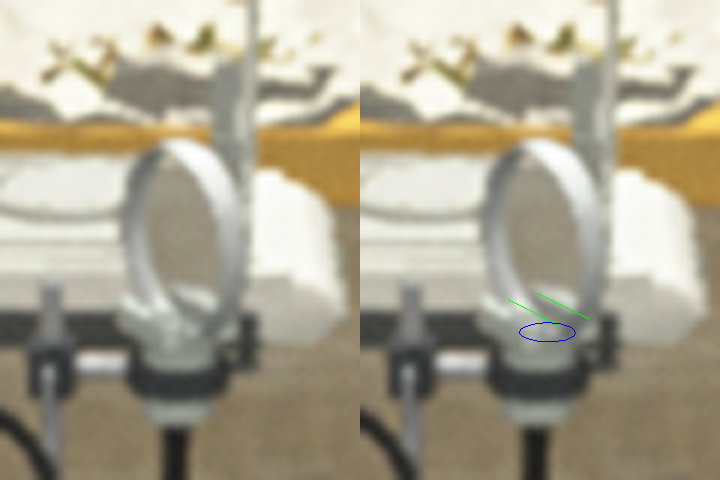

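View pics/f_top.png

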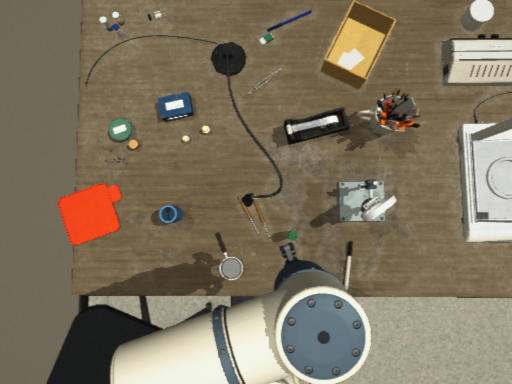

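```bash
python3 -c "
from cell import ticket
print(ticket.finish_job())"
```

```text
the job is handed in; nothing more can be done
None
```

The hand lens is in its stand, pressed home and released. I handed the job in at about 26 s on the robot's clock.

**What I did:** I gripped the larger lens by its flat faces and drew it out of the pot. I lowered it handle first through the collar until the rim rested on the jaw tops, about 17° off the slot. I turned it under light pressure until it dropped about 3.7 mm onto the cheeks, then pressed it past them. The reading was 4–5 N through the cheeks and 8.6 N once it stopped, with about 1.5 N more to add for the sensor's zero offset. Then I let go and backed clear.

**Last checks:**
- **Seating:** the rim went down 12.1 mm from first contact on the jaws, against 12 to 13 mm expected from the heights given.
- **Height:** with the arm clear, the lens centre read 178 mm (side camera) and 176.5 mm (top camera), against 178 mm when fully home. The handle end read 24 mm, as expected.
- **Pictures:** the lens stands upright in the slot, the pot is empty, and the other objects look to be where they started.

**Disagreements:** estimates of the collar's axis differed by up to about 5 mm in x between methods and cameras, so I took a middle value and lowered it gently. I felt no side contact until the rim met the jaws. Before that, side-camera images put the lens about 4 mm higher in the grip than the pot geometry did; the contact height later matched the pot geometry.

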